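# Re-peg the spice cabinet's door stay on its middle hole

### The job

The spice cabinet's door is propped open by a flat wooden stay with three holes, and right now one of the two end holes sits over the steel peg on the cabinet's roof. Take the stay by its ball knob, lift it off the peg and lower it again with its middle hole over the peg, so that it lies flat on the roof with the peg sticking up through the middle hole; then let go. Do not knock over the spice jar standing on the roof.

Things in the scene. Friction and masses are not known exactly. Their poses are not given: they have to be found in the camera images.
- stay_knob (a point): Centre of the wooden ball knob (30 mm diameter, 12 mm neck) at the stay's free end, 30 mm above the stay's top face. Axes turn with the stay: x along it from door to knob, y across, z up. 240 mm back from the knob the stay is pivoted on the door's top edge: it swings sideways and its knob end lifts (up to 0.6 rad, stay about 0.12 kg, falls back by itself). The roof is 220 mm above the worktop.
- middle_hole (a point): Centre of the middle of three round 30 mm holes, at the stay's top face (10 mm above the roof); axes as the knob. Stay: flat wood bar 280 x 46 x 8 mm, holes 40, 85 (middle) and 130 mm from the knob. The door moves easily (under 1 N) and stays put; it starts about square to the stay, so the lifted knob moved along the stay takes door and holes along (under 6 mm off after 45 mm).
- peg_tip (a point): Tip of the fixed upright round-topped steel peg on the roof: 10 mm diameter, 18 mm high, 8 mm above the top face of a stay lying flat. It starts in the end hole nearest the knob or the one nearest the door, about 45 mm from the middle hole. Lifting the knob 50 mm clears it always (the door-side hole rises 0.46 as far as the knob, the middle 0.65). The unused peg place is a flat dark wood plug.
- jar_middle (a point): Middle of the spice jar (44 mm diameter, 85 mm tall, dark cap) standing loose on the cabinet's roof towards the door-hinge side; it must not be knocked over. z is the jar's upright axis.
Mind the look-alikes: they are no part of the job. There is more than one size of the part that bears jar_middle; the job needs the smallest.

How it is judged:
On the way:
1. the stay is lifted off the peg (z of peg_tip in the frame of middle_hole below -0.009 m), for 0.1 s.
At the end, for the whole second after the job is handed in: The stay lies flat (within about 3 degrees) with the peg through its middle hole (peg within 14 mm of the hole's centre and sticking at least 5 mm above the stay's top face), and the jar still stands upright (horizontal distance between peg_tip and middle_hole below 0.014 m and z of peg_tip in the frame of middle_hole above 0.005 m and angle between middle_hole's own z axis and vertical below 0.06 rad and angle between jar_middle's own z axis and vertical below 0.3 rad); the robot touches nothing.
It fails at once if the spice jar is knocked over (angle between jar_middle's own z axis and vertical above 0.6 rad).
It also fails if it takes over 38 s, if anything falls off the work surface, if the arm or the gripper's body presses on something with over 40 N, if the wrist force passes 120 N, or if a joint passes its speed limit or range.

### The arm

A 6-joint arm with a two-finger parallel gripper is mounted at the origin on the work surface. World frame = base frame: x ahead of the robot, y to its left, z up, the work surface at z = 0. Lengths are in m, angles in rad, forces in N, time in s.
With the tool pointing down it reaches from about 0.225 to 0.875 m from the base axis. Payload 3.4 kg.
Tool frame: the origin (TCP) lies at the very end of the fingers, on their centre line; the grasp point (between the pads) lies 19 mm behind it (grip_depth is the distance from the TCP to the grasp point, in m); x points along the fingers, z is the direction in which the jaws open and shut, and the axes are right-handed (so a half turn about x gives the same grasp; the last joint's range is limited). The gripper opens to 85 mm and grips with 20 to 120 N. Pads are 22 mm wide; open, the fingers measure 114 mm over their backs; the gripper's body (76 mm by 85 mm) begins 54 mm behind the grasp point. The pads swing forward as they close: fully open they stand 13 mm farther back than shut.
Start: joints at [-1.37, 0.276, 1.505, -0, 1.361, -0.121], TCP at [0.182, -0.546, 0.194] pointing down, gripper open.
Joint ranges: [-2.89, 2.89], [-0.75, 2.08], [0.22, 2.7], [-1.18, 4.32], [0.11, 2.71], [-2.7, 2.7]. Speed limits (rad/s): [2.57, 2.57, 3.14, 3.14, 3.14, 3.14].

### API

Orientations are given as a unit quaternion [w, x, y, z].
In Python, from rig import get_state, get_image, sign_off, grip_depth gives the robot as it stands. The module is installed in compiled form; this text tells all that it offers.
- The arm moves only by the tool arm_command, never from a script. Its argument "series" is a list of rows, each an object with "dp": the shift along the tool's x, y, z scaled (see below), a list of three; "angular": the turn, a rotation vector about the tool's x, y, z scaled (see below), a list of three; "gripper": the finger opening in mm, from 0 to 85.4. A call has exactly 8 rows; each row shifts and turns the pose as measured when the row begins, along the tool's axes as they then stand; what a row does not reach is not made up. The controller multiplies each number of a shift by 0.12 m and each number of a turn by 90 degrees. A row lasts 1/8 s, in which the tool goes at most 62.5 mm and 10.7 degrees, less where a joint would pass 70% of its speed; a pose out of reach is approached as far as the arm can. A call with a number of a shift or a turn outside -1 to 1 is refused whole. A call with a gripper value outside its range is refused whole. The fingers move at their own pace and stop on an object; "grip_force" is the grip in N (left out, the last holds). Time passes only in rows, so rows that do not move let the fingers close, or fill a call up. It gives the time, the measured TCP pose, the force and the opening at its end, in the units of the state.
- get_state(): the state, without advancing time (a new reading comes with each control period).
- get_image(name): name is "scene" or "side" or "wrist"; returns a dict with "image" (480x640x3 uint8, blue, green, red), "depth" (480x640 float32, m along the optical axis (not along the pixel's ray), 0 where there is no reading), "mtx" (3x3 intrinsics, pixels), "view" (4x4, takes a point from world to camera coordinates); the wrist camera has in their place "mount" (4x4, takes a point from camera to tool coordinates, whose origin is the TCP and whose axes are the tool frame's). Camera axes: x right, y up, looking along -z (the intrinsics and any distortion apply to the point x, -y, -z); pixel columns grow to the right and rows downward; lengths in m; the calibration is good to about 2 mm. A picture is of the moment at which its call begins: read the wrist's pose just before it.
- sign_off(): hands the job in, once; it reports no verdict.
The state is a dict: "clock": time; "qpos": joint angles; "qd": joint speeds; "effort": joint torques, N m; "position": TCP position; "ee_rot": TCP orientation; "contact_force": force on the tool from outside, world axes, zero at the start; "moment": the same for the moment, N m; "width": finger opening in m.
Only numpy, scipy, OpenCV 4.12 (cv2) and the standard library are available. Lean on these libraries where they do the work, as an engineer would, in place of code of your own. Each camera call takes 0.05 s, during which the arm holds its last target. There are 200 camera calls.

## Working session

There is one attempt and no reset: what is moved stays moved. The work goes in short steps, Python scripts to look and compute and a tool call to move; the robot and the scene stay as the last step left them, time stands still between calls to the robot, and variables do not carry over. Pictures are saved under pics/ and viewed, about 8 in all and at most 12, crops included, and the job is handed in when it is done.

Besides the shell and the picture viewer there is one more tool, called after "Request:" in YAML: its name, and indented under it one key for each argument. arm_command: Moves the arm, as the interface text tells. Its arguments: {"type":"object","properties":{"series":{"type":"array","items":{"type":"object","properties":{"dp":{"type":"array","items":{"type":"number"}},"angular":{"type":"array","items":{"type":"number"}},"gripper":{"type":"number"}}}},"grip_force":{"type":"number"}},"required":["series"]}

```bash
mkdir -p pics; cat > h.py <<'E'
import numpy as np, cv2
from rig import *
from scipy.spatial.transform import Rotation as R
def rot(q): return R.from_quat([q[1],q[2],q[3],q[0]])
def shot(name,fn):
    s=get_state(); d=get_image(name); cv2.imwrite('pics/'+fn,d['image'])
    if name=='wrist':
        T=np.eye(4);T[:3,:3]=rot(s['ee_rot']).as_matrix();T[:3,3]=s['position'];C=T@d['mount']
    else: C=np.linalg.inv(d['view'])
    np.savez('pics/'+fn[:-4]+'.npz',C=C,K=d['mtx'],depth=d['depth'],image=d['image'])
    return d
def world(fn,z=None):
    f=np.load('pics/'+fn+'.npz');K=f['K'];D=f['depth'].astype(float)
    v,u=np.mgrid[:480,:640]
    X=(u-K[0,2])/K[0,0]*D;Y=-(v-K[1,2])/K[1,1]*D
    P=np.stack([X,Y,-D,np.ones_like(D)],-1)@f['C'].T
    P=P[...,:3];P[D==0]=np.nan
    return P
def onz(fn,u,v,z):
    f=np.load('pics/'+fn+'.npz');K=f['K'];C=f['C']
    r=C[:3,:3]@np.array([(u-K[0,2])/K[0,0],-(v-K[1,2])/K[1,1],-1]);o=C[:3,3]
    return o+r*(z-o[2])/r[2]
def tool(dw):  # world shift -> dp numbers
    return rot(get_state()['ee_rot']).inv().apply(dw)/0.12
E
python3 - <<'E'
from h import *
s=get_state();print({k:np.round(v,3) for k,v in s.items()},grip_depth)
a=[shot(n,n+'0.png') for n in('scene','side')]
print([x.keys() for x in a])
E
```

```text
{'clock': np.float64(0.0), 'qpos': array([-1.37 ,  0.277,  1.506,  0.   ,  1.361, -0.121]), 'qd': array([-0.001,  0.002,  0.001, -0.001,  0.   , -0.   ]), 'effort': array([-0.0000e+00, -4.1678e+01, -2.4581e+01, -0.0000e+00,  1.1000e-02,
       -0.0000e+00]), 'position': array([ 0.182, -0.545,  0.193]), 'ee_rot': array([ 0.573,  0.414,  0.574, -0.413]), 'contact_force': array([ 0.029, -0.255, -1.027]), 'moment': array([ 0.027, -0.005, -0.031]), 'width': np.float64(0.085)} 0.0187
[dict_keys(['image', 'depth', 'mtx', 'view']), dict_keys(['image', 'depth', 'mtx', 'view'])]
```

View pics/scene0.png

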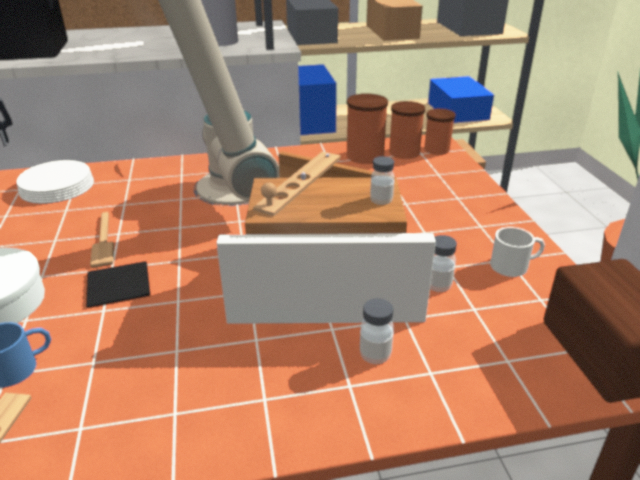

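View pics/side0.png

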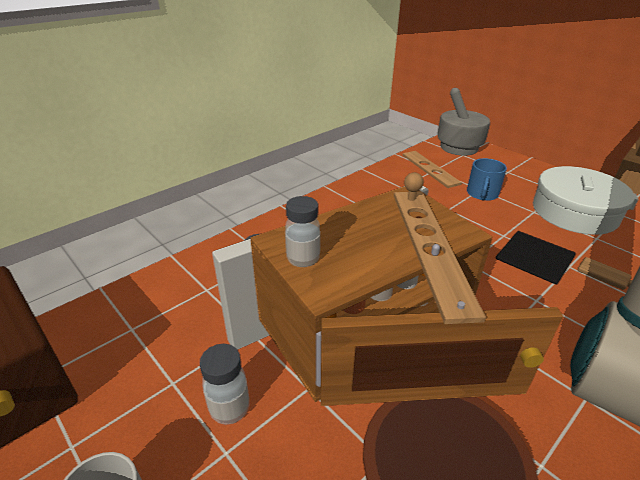

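The side view shows the stay running from its knob at (414,182) to its pivot at (461,305). The peg, near (436,249), is in the door-side hole. The jar on the roof is at (302,232).

Possible mix-ups:
- **Knob:** the brass door knob at side (531,357), and the loose flat holed bar at side (433,168), which has no ball.
- **Jar:** the jars on the worktop at side (225,385), and at scene (442,263) and (377,330).

I choose the ball at (414,182). Next I measure it and check a close crop.

```bash
python3 - <<'E'
from h import *
P=world('side0')
for n,(u,v) in dict(knob=(414,181),pegtip=(436,247),pivot=(461,305),h1=(417,213),mid=(425,230),h3=(432,249),bar1=(427,240),bar2=(445,280),jarcap=(302,207),jar=(303,240)).items(): print(n,P[v,u].round(4))
print('knob@.26',onz('side0',414,182,.26),'holes',[onz('side0',*p,.230).round(4) for p in((417.5,213.5),(425.5,230.5),(434,250))],'jar',onz('side0',302,203,.305))
im=cv2.imread('pics/side0.png')[160:320,260:500]
cv2.imwrite('pics/c1.png',cv2.resize(im,None,fx=3.3,fy=3.3,interpolation=cv2.INTER_CUBIC))
Q=world('scene0')
for n,(u,v) in dict(knob=(269,190),jar=(383,180)).items(): print(n,Q[v,u].round(4))
E
```

```text
knob [0.5224 0.0643 0.268 ]
pegtip [0.424  0.138  0.2361]
pivot [0.3408 0.2077 0.2366]
h1 [0.5049 0.0692 0.221 ]
mid [0.4694 0.0967 0.2205]
h3 [0.4286 0.1389 0.2306]
bar1 [0.4465 0.1254 0.2291]
bar2 [0.3805 0.1792 0.2309]
jarcap [0.5353 0.2755 0.3046]
jar [0.5237 0.2848 0.2658]
knob@.26 [0.52873293 0.05422176 0.26      ] holes [array([0.4959, 0.0819, 0.23  ]), array([0.461 , 0.1093, 0.23  ]), array([0.4259, 0.1381, 0.23  ])] jar [0.54178041 0.269936   0.305     ]
knob [0.5409 0.0535 0.2665]
jar [0.5577 0.2676 0.273 ]
```

View pics/c1.png

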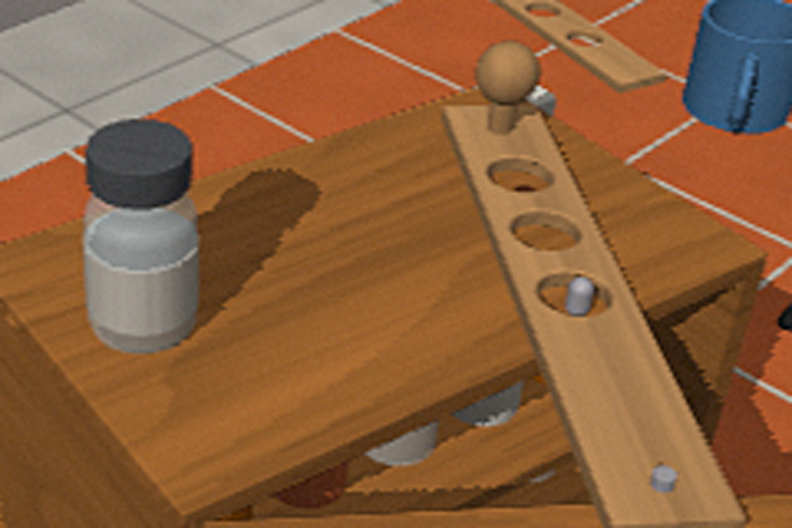

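The crop confirms it. The ball knob at crop (508,72) sits on the stay on the roof, the peg at crop (580,290) stands in the door-side hole, and the roof jar stands well clear. The stay must move about 45 mm towards the door. Now I work out the approach.

```bash
python3 - <<'E'
from h import *
print('peg',onz('side0',435.8,246.4,.237))
s=get_state();r=rot(s['ee_rot']);print(r.as_matrix().round(3))
d=np.array([.780,-.626,0]);y=np.array([.626,.780,0])
for sg in(1,-1):
    z=sg*y;x=np.array([0,0,-1.]);T=np.stack([x,np.cross(z,x),z],1)
    rv=(r.inv()*R.from_matrix(T)).as_rotvec();print(sg,np.degrees(rv),rv/(np.pi/2))
    print('after-turn tool axes',T.round(3).tolist())
print('shift up .16',tool([0,0,.16]),'go',tool(np.array([.528,.055,.35])-s['position']-[0,0,.16]))
E
```

```text
peg [0.42434694 0.13815248 0.237     ]
[[-0.     0.949  0.316]
 [ 0.002  0.316 -0.949]
 [-1.     0.    -0.002]]
1 [-1.22816105e+02 -4.09807682e-02 -1.06680239e-01] [-1.36462339e+00 -4.55341869e-04 -1.18533599e-03]
after-turn tool axes [[0.0, -0.78, 0.626], [0.0, 0.626, 0.78], [-1.0, 0.0, 0.0]]
-1 [ 5.71838495e+01 -9.11334128e-02  3.50085199e-02] [ 6.35376106e-01 -1.01259348e-03  3.88983554e-04]
after-turn tool axes [[0.0, 0.78, -0.626], [0.0, -0.626, -0.78], [-1.0, 0.0, -0.0]]
shift up .16 [-1.33333155e+00  2.87318026e-04 -2.15971385e-03] go [ 0.02975384  4.31857297 -3.83071273]
```

Request:
arm_command:
  series:
    - {"dp": [-0.44,0,0],"angular": [0,0,0],"gripper": 85}
    - {"dp": [-0.44,0,0],"angular": [0,0,0],"gripper": 85}
    - {"dp": [-0.44,0,0],"angular": [0,0,0],"gripper": 85}
    - {"dp": [0,0.36,-0.32],"angular": [0,0,0],"gripper": 85}
    - {"dp": [0,0.36,-0.32],"angular": [0,0,0],"gripper": 85}
    - {"dp": [0,0.36,-0.32],"angular": [0,0,0],"gripper": 85}
    - {"dp": [0,0.36,-0.32],"angular": [0,0,0],"gripper": 85}
    - {"dp": [0,0.36,-0.32],"angular": [0,0,0],"gripper": 85}

```text
clock: 1.1
position: [0.3286, -0.2909, 0.3526]
ee_rot: [0.57, 0.419, 0.574, -0.413]
contact_force: [0.5, 0.1, -0.1]
width: 0.0852
```

Request:
arm_command:
  series:
    - {"dp": [0,0.36,-0.32],"angular": [0,0,0],"gripper": 85}
    - {"dp": [0,0.36,-0.32],"angular": [0,0,0],"gripper": 85}
    - {"dp": [0,0.36,-0.32],"angular": [0,0,0],"gripper": 85}
    - {"dp": [0,0.36,-0.32],"angular": [0,0,0],"gripper": 85}
    - {"dp": [0,0,0],"angular": [-0.11,0,0],"gripper": 85}
    - {"dp": [0,0,0],"angular": [-0.11,0,0],"gripper": 85}
    - {"dp": [0,0,0],"angular": [-0.11,0,0],"gripper": 85}
    - {"dp": [0,0,0],"angular": [-0.11,0,0],"gripper": 85}

```text
clock: 2.1
position: [0.4486, -0.078, 0.3516]
ee_rot: [0.679, 0.191, 0.685, -0.182]
contact_force: [0.0, -0.2, 0.7]
width: 0.0849
```

Request:
arm_command:
  series:
    - {"dp": [0,0,0],"angular": [-0.115,0,0],"gripper": 85}
    - {"dp": [0,0,0],"angular": [-0.115,0,0],"gripper": 85}
    - {"dp": [0,0,0],"angular": [-0.115,0,0],"gripper": 85}
    - {"dp": [0,0,0],"angular": [-0.115,0,0],"gripper": 85}
    - {"dp": [0,0,0],"angular": [-0.115,0,0],"gripper": 85}
    - {"dp": [0,0,0],"angular": [-0.115,0,0],"gripper": 85}
    - {"dp": [0,0,0],"angular": [-0.115,0,0],"gripper": 85}
    - {"dp": [0,0,0],"angular": [-0.115,0,0],"gripper": 85}

```text
clock: 3.1
position: [0.4463, -0.077, 0.3479]
ee_rot: [0.626, -0.32, 0.628, 0.334]
contact_force: [0.2, -0.5, -0.8]
width: 0.0848
```

```bash
python3 - <<'E'
from h import *
s=get_state();r=rot(s['ee_rot']);print(s['clock'],s['position'],s['qpos'].round(3));print(r.as_matrix().round(3))
print('to knob above',tool(np.array([.528,.055,.35])-s['position']))
z=np.array([.626,.780,0]);x=np.array([0,0,-1.]);T=np.stack([x,np.cross(z,x),z],1)
print((r.inv()*R.from_matrix(T)).as_rotvec()/(np.pi/2))
shot('wrist','w1.png')
E
```

```text
3.1 [ 0.44629124 -0.07704544  0.34786667] [-0.335  0.046  1.42   0.011  1.693 -1.294]
[[-0.013 -0.82   0.573]
 [ 0.016  0.573  0.82 ]
 [-1.     0.02   0.006]]
to knob above [-0.00886535  0.07238014  1.29207788]
[ 0.0422808   0.0032814  -0.01255468]
```

Request:
arm_command:
  series:
    - {"dp": [0,0.02,0.32],"angular": [0.04,0,-0.01],"gripper": 85}
    - {"dp": [0,0.02,0.32],"angular": [0,0,0],"gripper": 85}
    - {"dp": [0,0.02,0.32],"angular": [0,0,0],"gripper": 85}
    - {"dp": [0,0.02,0.32],"angular": [0,0,0],"gripper": 85}
    - {"dp": [0,0,0],"angular": [0,0,0],"gripper": 85}
    - {"dp": [0,0,0],"angular": [0,0,0],"gripper": 85}
    - {"dp": [0,0,0],"angular": [0,0,0],"gripper": 85}
    - {"dp": [0,0,0],"angular": [0,0,0],"gripper": 85}

```text
clock: 4.15
position: [0.5329, 0.0512, 0.3464]
ee_rot: [0.639, -0.299, 0.641, 0.303]
contact_force: [0.2, -0.6, -1.0]
width: 0.085
```

```bash
python3 - <<'E'
from h import *
s=get_state();r=rot(s['ee_rot']);print(s['clock'],s['position'],s['qpos'].round(3));print(r.as_matrix().round(3))
print('to knob above',tool(np.array([.528,.055,.35])-s['position']))
shot('wrist','w2.png')
E
```

```text
4.15 [0.53293543 0.05117073 0.34638118] [-0.037  0.171  1.277  0.004  1.698 -0.916]
[[-0.005 -0.77   0.638]
 [ 0.004  0.638  0.77 ]
 [-1.     0.006  0.   ]]
to knob above [-0.02981863  0.0522252  -0.00163035]
```

View pics/w2.png

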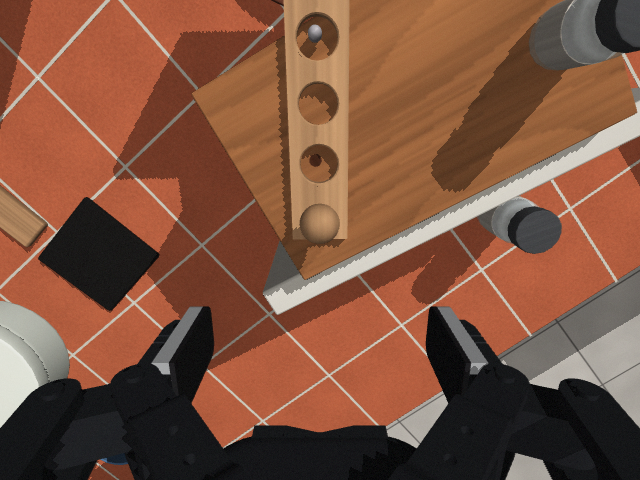

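The wrist view shows the knob at (320,223) and the holes at (319,163), (318,103) and (318,36). The peg is at (315,33) in the farthest (door-side) hole.

```bash
python3 - <<'E'
from h import *
k=onz('w2',320,223,.26);print('knob',k,[onz('w2',*p,.23).round(4) for p in((319,163),(318.5,103),(318,36))],'peg',onz('w2',314.5,31.5,.238))
P=world('w2');print(P[218,320],P[103,345],P[150,300],P[31,315],P[103,400])
s=get_state();print('to grasp',tool(k+[0,0,-.0187]-s['position']))
E
```

```text
knob [0.53239523 0.05295695 0.26      ] [array([0.5007, 0.0782, 0.23  ]), array([0.4661, 0.1062, 0.23  ]), array([0.4312, 0.1345, 0.23  ])] peg [0.42864265 0.13351011 0.238     ]
[0.52705555 0.0573014  0.27140475] [0.47879412 0.12162296 0.2283374 ] [0.4835494  0.07314646 0.23016902] [0.42859847 0.13399403 0.23783095] [0.50601962 0.15509643 0.22028337]
to grasp [0.87623188 0.0076633  0.0082946 ]
```

Request:
arm_command:
  series:
    - {"dp": [0.2,0.01,0],"angular": [0,0,0],"gripper": 85}
    - {"dp": [0.2,0.01,0],"angular": [0,0,0],"gripper": 85}
    - {"dp": [0.2,0,0],"angular": [0,0,0],"gripper": 85}
    - {"dp": [0.2,0,0],"angular": [0,0,0],"gripper": 85}
    - {"dp": [0.06,0,0],"angular": [0,0,0],"gripper": 85}
    - {"dp": [0,0,0],"angular": [0,0,0],"gripper": 85}
    - {"dp": [0,0,0],"angular": [0,0,0],"gripper": 85}
    - {"dp": [0,0,0],"angular": [0,0,0],"gripper": 85}

```text
clock: 5.2
position: [0.5318, 0.05, 0.2451]
ee_rot: [0.643, -0.299, 0.639, 0.299]
contact_force: [-0.3, 0.6, 0.1]
width: 0.085
```

```bash
python3 - <<'E'
from h import *
s=get_state();print(s['position'],s['contact_force'],tool(np.array([.531,.054,.2425])-s['position']))
E
```

```text
[0.53179727 0.04998096 0.245129  ] [-0.2569682   0.57605815  0.06012021] [0.02199135 0.02663063 0.02128435]
```

Request:
arm_command:
  series:
    - {"dp": [0.02,0.025,0.02],"angular": [0,0,0],"gripper": 85}
    - {"dp": [0,0,0],"angular": [0,0,0],"gripper": 20}
    - {"dp": [0,0,0],"angular": [0,0,0],"gripper": 20}
    - {"dp": [0,0,0],"angular": [0,0,0],"gripper": 20}
    - {"dp": [0,0,0],"angular": [0,0,0],"gripper": 20}
    - {"dp": [0,0,0],"angular": [0,0,0],"gripper": 20}
    - {"dp": [0,0,0],"angular": [0,0,0],"gripper": 20}
    - {"dp": [0,0,0],"angular": [0,0,0],"gripper": 20}
  grip_force: 40

```text
clock: 6.2
position: [0.5316, 0.0541, 0.2436]
ee_rot: [0.643, -0.299, 0.638, 0.299]
contact_force: [-0.5, 0.5, 0.1]
width: 0.0197
```

The width reached the commanded 20 mm, but the ball is 30 mm across, so I look.

```bash
python3 - <<'E'
from h import *
shot('side','s2.png');shot('wrist','w3.png')
a=cv2.imread('pics/s2.png')[120:330,300:580];b=cv2.imread('pics/w3.png')
cv2.imwrite('pics/c2.png',np.hstack([cv2.resize(a,(400,300)),cv2.resize(b,(400,300))]))
E
```

```text
(no output)
```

View pics/c2.png

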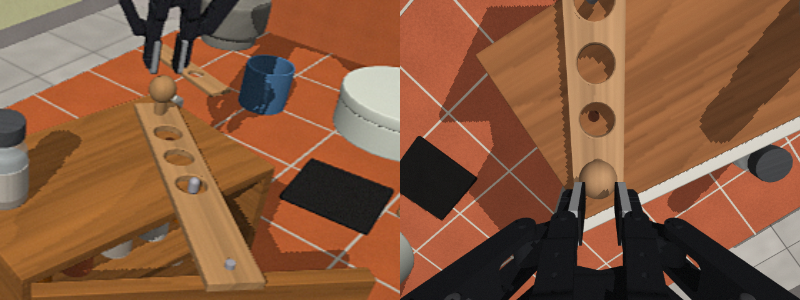

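The side crop (left half) shows the shut fingers standing behind or above the knob. The wrist crop (right half) shows them just short of it, on the free-end side. I check where the calibration puts the TCP.

```bash
python3 - <<'E'
from h import *
def proj(fn,p):
    f=np.load('pics/'+fn+'.npz');K=f['K'];q=np.linalg.inv(f['C'])@np.append(p,1)
    return (K[0,2]+K[0,0]*q[0]/-q[2]).round(1),(K[1,2]+K[1,1]*q[1]/q[2]).round(1),(-q[2]).round(3)
s=get_state();t=s['position']
print('tcp',t,proj('s2',t),proj('w3',t),'knob',proj('s2',[.53,.054,.26]),proj('w3',[.53,.054,.26]))
f=np.load('pics/w3.npz');d=get_image('wrist');print(d['mount'].round(3))
P=world('s2');Q=world('w3')
for v in range(130,200,6): print(v,[P[v,u].round(3).tolist() for u in(405,414,424,432)])
# knob ball in wrist w3: approx px (600-400)*1.6,182*1.6
print(Q[285,320],onz('w3',318,287,.26))
E
```

```text
tcp [0.53156349 0.0541403  0.24356734] (np.float64(411.2), np.float64(190.6), np.float64(0.685)) (np.float64(318.5), np.float64(270.5), np.float64(0.196)) knob (np.float64(413.4), np.float64(181.7), np.float64(0.674)) (np.float64(316.4), np.float64(282.1), np.float64(0.18))
[[-0.002  0.312 -0.95  -0.18 ]
 [ 0.002  0.95   0.311  0.078]
 [ 1.    -0.002 -0.002 -0.   ]
 [ 0.     0.     0.     1.   ]]
130 [[0.55, 0.065, 0.341], [0.528, 0.075, 0.35], [1.992, -2.191, -0.719], [0.51, 0.059, 0.351]]
136 [[0.545, 0.071, 0.335], [0.53, 0.071, 0.339], [1.96, -2.155, -0.747], [0.513, 0.051, 0.339]]
142 [[0.537, 0.079, 0.33], [1.941, -2.006, -0.745], [0.939, -0.589, 0.001], [0.511, 0.051, 0.331]]
148 [[0.539, 0.076, 0.32], [0.93, -0.525, 0.003], [0.527, 0.044, 0.314], [0.512, 0.047, 0.32]]
154 [[0.539, 0.073, 0.309], [0.896, -0.48, 0.009], [0.524, 0.047, 0.306], [0.512, 0.043, 0.309]]
160 [[0.537, 0.074, 0.301], [0.872, -0.448, 0.008], [0.52, 0.051, 0.299], [0.511, 0.042, 0.3]]
166 [[0.537, 0.072, 0.29], [0.857, -0.431, -0.001], [0.516, 0.053, 0.292], [0.814, -0.459, 0.006]]
172 [[0.849, -0.377, 0.001], [0.535, 0.048, 0.272], [0.814, -0.421, -0.0], [0.79, -0.424, 0.008]]
178 [[0.541, 0.061, 0.264], [0.525, 0.062, 0.271], [0.792, -0.391, -0.0], [0.777, -0.409, -0.0]]
184 [[0.536, 0.067, 0.258], [0.521, 0.066, 0.264], [0.773, -0.366, -0.002], [0.755, -0.377, 0.002]]
190 [[0.563, 0.025, 0.22], [0.52, 0.063, 0.253], [0.566, -0.037, 0.195], [0.736, -0.351, 0.001]]
196 [[0.542, 0.054, 0.229], [0.524, 0.055, 0.237], [0.521, 0.031, 0.229], [0.718, -0.327, -0.0]]
[0.52775929 0.05795442 0.27206662] [0.53249367 0.05290594 0.26      ]
```

```bash
python3 - <<'E'
from h import *
for fn in('w2','w3'):
    f=np.load(f'pics/{fn}.npz');D=f['depth'];im=f['image'].astype(int)
    print(fn)
    Q=world(fn);s=None
    T=np.load(f'pics/{fn}.npz')['C']
    m=(D>0)&(D<.17)
    d=get_image('wrist')['mount'] if fn=='w2' else d
    K=f['K'];v,u=np.nonzero(m);z=D[m]
    c=np.stack([(u-K[0,2])/K[0,0]*z,-(v-K[1,2])/K[1,1]*z,-z,np.ones_like(z)])
    t=(d@c)[:3].T
    sel=np.argsort(-t[:,0])
    dark=im.max(2)[m]; 
    for i in sel[:4000:400]: print(u[i],v[i],z[i].round(3),t[i].round(3),im[v[i],u[i]])
print(get_state()['width'])
E
```

```text
w2
213 337 0.151 [-0.05  -0.008 -0.043] [20 25 43]
208 327 0.143 [-0.056  0.001 -0.042] [13 13 15]
208 358 0.144 [-0.058 -0.011 -0.042] [17 16 18]
435 332 0.138 [-0.061  0.002  0.043] [8 5 8]
443 316 0.133 [-0.063  0.01   0.044] [120 119 118]
436 364 0.137 [-0.065 -0.009  0.043] [11  9 10]
455 323 0.129 [-0.067  0.009  0.047] [119 118 117]
440 358 0.132 [-0.069 -0.004  0.043] [9 5 5]
176 329 0.126 [-0.071  0.009 -0.048] [117 117 115]
198 382 0.13 [-0.072 -0.011 -0.042] [16 18 18]
w3
261 0 0.17 [ 0.015  0.127 -0.026] [109 149 191]
315 275 0.169 [-0.025  0.009 -0.002] [ 99 140 181]
300 290 0.169 [-0.028  0.002 -0.008] [ 83 117 156]
315 290 0.167 [-0.029  0.003 -0.002] [100 142 187]
311 304 0.167 [-0.031 -0.003 -0.003] [ 84 119 157]
344 322 0.153 [-0.046 -0.003  0.01 ] [10 10  9]
284 300 0.145 [-0.051  0.009 -0.013] [121 120 120]
273 316 0.142 [-0.055  0.005 -0.017] [53 52 50]
266 322 0.139 [-0.058  0.004 -0.02 ] [33 30 32]
281 316 0.135 [-0.061  0.009 -0.014] [120 121 120]
0.020007583189604546
```

The depth pictures from both cameras agree. At this width the fingertips end about 44 mm short of the reported TCP along tool x, at z≈0.287 instead of 0.244, while the lateral position is right. I trust the pictures: open, then go 45 mm lower in small steps while watching the force.

Request:
arm_command:
  series:
    - {"dp": [0,0,0],"angular": [0,0,0],"gripper": 70}
    - {"dp": [0,0,0],"angular": [0,0,0],"gripper": 70}
    - {"dp": [0,0,0],"angular": [0,0,0],"gripper": 70}
    - {"dp": [0,0,0],"angular": [0,0,0],"gripper": 70}
    - {"dp": [0.08,0,0],"angular": [0,0,0],"gripper": 70}
    - {"dp": [0.08,0,0],"angular": [0,0,0],"gripper": 70}
    - {"dp": [0.08,0,0],"angular": [0,0,0],"gripper": 70}
    - {"dp": [0,0,0],"angular": [0,0,0],"gripper": 70}

```text
clock: 7.4
position: [0.531, 0.0543, 0.2118]
ee_rot: [0.643, -0.299, 0.639, 0.3]
contact_force: [-0.1, 0.6, 0.2]
width: 0.0695
```

```bash
python3 - <<'E'
from h import *
s=get_state();print(s['position'],s['contact_force'],s['width'],tool(np.array([.531,.0535,.198])-s['position']))
f=shot('wrist','w4.png');D=f['depth'];K=f['mtx'];m=(D>0)&(D<.175);v,u=np.nonzero(m);z=D[m]
t=(f['mount']@np.stack([(u-K[0,2])/K[0,0]*z,-(v-K[1,2])/K[1,1]*z,-z,np.ones_like(z)]))[:3].T
g=t[(abs(t[:,2])>.02)&(abs(t[:,2])<.06)&(abs(t[:,1])<.015)&(t[:,0]<-.02)];print('tips x',np.sort(g[:,0])[-10:].round(4))
b=t[(abs(t[:,2])<.016)];top=b[np.argmax(b[:,0])] if len(b) else None;print('ball area',top,np.median(b[(b[:,0]>-.1)],0))
E
```

```text
[0.53103913 0.05428008 0.21184209] [-0.06534581  0.57859668  0.19906731] 0.06951627430224847 [ 0.11532553 -0.0037862  -0.00581726]
tips x [-0.0456 -0.0456 -0.0455 -0.0455 -0.0455 -0.0455 -0.0452 -0.0452 -0.045
 -0.0446]
ball area [-0.00567573  0.12100969  0.00122374] [-1.73671002e-02  6.80691976e-02  4.77820052e-05]
```

Request:
arm_command:
  series:
    - {"dp": [0.06,0,0],"angular": [0,0,0],"gripper": 70}
    - {"dp": [0.05,0,0],"angular": [0,0,0],"gripper": 70}
    - {"dp": [0,0,0],"angular": [0,0,0],"gripper": 20}
    - {"dp": [0,0,0],"angular": [0,0,0],"gripper": 20}
    - {"dp": [0,0,0],"angular": [0,0,0],"gripper": 20}
    - {"dp": [0,0,0],"angular": [0,0,0],"gripper": 20}
    - {"dp": [0,0,0],"angular": [0,0,0],"gripper": 20}
    - {"dp": [0,0,0],"angular": [0,0,0],"gripper": 20}
  grip_force: 40

```text
clock: 8.45
position: [0.5321, 0.0543, 0.1992]
ee_rot: [0.643, -0.299, 0.638, 0.299]
contact_force: [-0.1, 0.0, -0.6]
width: 0.0278
```

The fingers stopped at 28 mm, so they are on the ball. I lift gently, about 55 mm.

Request:
arm_command:
  series:
    - {"dp": [-0.06,0,0],"angular": [0,0,0],"gripper": 20}
    - {"dp": [-0.08,0,0],"angular": [0,0,0],"gripper": 20}
    - {"dp": [-0.08,0,0],"angular": [0,0,0],"gripper": 20}
    - {"dp": [-0.08,0,0],"angular": [0,0,0],"gripper": 20}
    - {"dp": [-0.08,0,0],"angular": [0,0,0],"gripper": 20}
    - {"dp": [-0.08,0,0],"angular": [0,0,0],"gripper": 20}
    - {"dp": [0,0,0],"angular": [0,0,0],"gripper": 20}
    - {"dp": [0,0,0],"angular": [0,0,0],"gripper": 20}
  grip_force: 40

```text
clock: 9.45
position: [0.5322, 0.054, 0.2588]
ee_rot: [0.644, -0.299, 0.637, 0.299]
contact_force: [0.8, 0.1, -1.8]
width: 0.0278
```

```bash
python3 - <<'E'
from h import *
s=get_state();print(s['position'],s['contact_force'],s['width'])
shot('side','s3.png');shot('wrist','w5.png')
a=cv2.imread('pics/s3.png')[120:330,300:580];b=cv2.imread('pics/w5.png')
cv2.imwrite('pics/c3.png',np.hstack([cv2.resize(a,(400,300)),cv2.resize(b,(400,300))]))
E
```

```text
[0.53223106 0.05398165 0.25877825] [ 0.83825714  0.11343722 -1.82334806] 0.02777999570296728
```

View pics/c3.png

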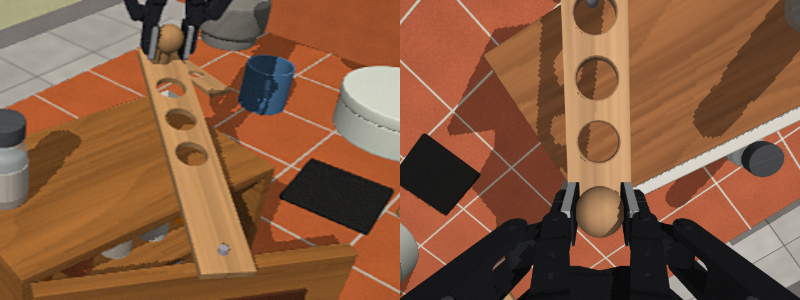

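The stay is off the peg (side crop: the holes are raised and the peg is below), and the ball is held firmly. Next I move 46.5 mm towards the door, along tool +y.

Request:
arm_command:
  series:
    - {"dp": [0,0.06,0],"angular": [0,0,0],"gripper": 20}
    - {"dp": [0,0.06,-0.005],"angular": [0,0,0],"gripper": 20}
    - {"dp": [0,0.06,-0.005],"angular": [0,0,0],"gripper": 20}
    - {"dp": [0,0.06,-0.005],"angular": [0,0,0],"gripper": 20}
    - {"dp": [0,0.06,-0.005],"angular": [0,0,0],"gripper": 20}
    - {"dp": [0,0.06,0],"angular": [0,0,0],"gripper": 20}
    - {"dp": [0,0.03,0],"angular": [0,0,0],"gripper": 20}
    - {"dp": [0,0,0],"angular": [0,0,0],"gripper": 20}
  grip_force: 40

```text
clock: 10.55
position: [0.492, 0.0851, 0.2582]
ee_rot: [0.644, -0.299, 0.637, 0.299]
contact_force: [0.2, 0.9, -2.3]
width: 0.0277
```

```bash
python3 - <<'E'
from h import *
s=get_state();print(s['position'],s['contact_force'],s['width'],tool(np.array([.4946,.0817,s['position'][2]])-s['position']))
shot('side','s4.png');shot('wrist','w6.png')
a=cv2.imread('pics/s4.png')[120:330,300:580];b=cv2.imread('pics/w6.png')
cv2.imwrite('pics/c4.png',np.hstack([cv2.resize(a,(400,300)),cv2.resize(b,(400,300))]))
E
```

```text
[0.49195575 0.08508067 0.2581587 ] [ 0.23269963  0.92575736 -2.28925611] 0.027699410814449148 [ 8.50473221e-05 -3.49854529e-02 -7.43261855e-03]
```

View pics/c4.png

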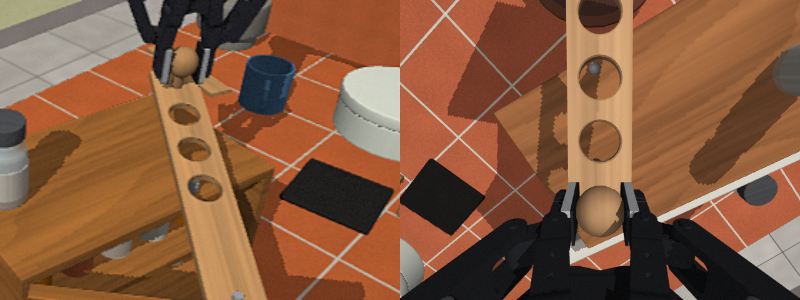

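```bash
python3 - <<'E'
from h import *
s=get_state();r=rot(s['ee_rot']);t=s['position']
f=np.load('pics/w6.npz');D=f['depth'];g=cv2.cvtColor(f['image'],cv2.COLOR_BGR2GRAY)
P=world('w6')
print('plane z near mid hole',P[123,285],P[123,357],P[175,320])
for n,p,z in(('mid',(321,123),.268),('h1',(320,224),.285),('h3',(320,16),.25),('pegS',(315,109),.238)):
    w=onz('w6',*p,z);print(n,w.round(4),'tool yz',r.inv().apply(w-t).round(4))
peg=np.array([.4286,.1335,.238]);print('peg prev tool',r.inv().apply(peg-t).round(4))
# sub-pixel hole outlines: contour of depth below the stay
b=cv2.imread('pics/w6.png')[60:190,250:400];cv2.imwrite('pics/c5.png',cv2.resize(b,None,fx=5,fy=4,interpolation=cv2.INTER_CUBIC)[:, :800])
# stay mask by height
m=((P[...,2]>.242)&(P[...,2]<.31)).astype(np.uint8);m[185:]=0
c,h=cv2.findContours(m,cv2.RETR_CCOMP,cv2.CHAIN_APPROX_NONE)
for q,hh in zip(c,h[0]):
    if len(q)>40:
        print('hole' if hh[3]>=0 else 'outer',cv2.fitEllipse(q))
E
```

```text
plane z near mid hole [0.42556937 0.12112614 0.26558832] [0.44597274 0.14555625 0.26562554] [0.45229871 0.11886367 0.27188811]
mid [0.4357 0.1333 0.268 ] tool yz [-0.0103  0.0744  0.0009]
h1 [0.4667 0.1067 0.285 ] tool yz [-0.0271  0.0335  0.0006]
h3 [0.401 0.162 0.25 ] tool yz [0.0075 0.1195 0.0004]
pegS [0.4294 0.1352 0.238 ] tool yz [ 0.0197  0.0806 -0.002 ]
peg prev tool [ 0.0197  0.0801 -0.0038]
outer ((631.2176513671875, 118.10270690917969), (20.040552139282227, 72.15962219238281), 1.4790802001953125)
outer ((319.1384582519531, 95.17890167236328), (119.26483917236328, 221.72898864746094), 179.78671264648438)
hole ((319.0165710449219, 126.83816528320312), (65.02133178710938, 65.96607971191406), 93.9671630859375)
```

The peg shows through the middle hole in the wrist crop at (595,68). Numerically it sits about 3 mm to the -z side, and the knob is 4 mm too far doorward. I correct both, then lower most of the way.

Request:
arm_command:
  series:
    - {"dp": [0,-0.033,-0.02],"angular": [0,0,0],"gripper": 20}
    - {"dp": [0,0,0],"angular": [0,0,0],"gripper": 20}
    - {"dp": [0.06,0,0],"angular": [0,0,0],"gripper": 20}
    - {"dp": [0.06,0,0],"angular": [0,0,0],"gripper": 20}
    - {"dp": [0.06,0,0],"angular": [0,0,0],"gripper": 20}
    - {"dp": [0.06,0,0],"angular": [0,0,0],"gripper": 20}
    - {"dp": [0.05,0,0],"angular": [0,0,0],"gripper": 20}
    - {"dp": [0,0,0],"angular": [0,0,0],"gripper": 20}
  grip_force: 40

```text
clock: 11.65
position: [0.4955, 0.0806, 0.2205]
ee_rot: [0.645, -0.298, 0.637, 0.298]
contact_force: [1.0, 1.7, -0.4]
width: 0.028
```

```bash
python3 - <<'E'
from h import *
s=get_state();r=rot(s['ee_rot']);t=s['position'];print(t,s['contact_force'],s['width'],tool(np.array([.4946,.0817,.1992])-t))
print('peg tool',r.inv().apply(np.array([.4288,.1342,.238])-t).round(4),'want y .085')
shot('wrist','w7.png');P=world('w7');m=((P[...,2]>.235)&(P[...,2]<.262)).astype(np.uint8);m[185:]=0
c,h=cv2.findContours(m,cv2.RETR_CCOMP,cv2.CHAIN_APPROX_NONE)
for q,hh in zip(c,h[0]):
    if len(q)>60 and hh[3]>=0:
        e=cv2.fitEllipse(q);w=onz('w7',*e[0],.23+.65*(t[2]-.1992));print(e,w,r.inv().apply(w-t))
E
```

```text
[0.49550162 0.08056062 0.2205308 ] [ 1.04408949  1.66355561 -0.35258602] 0.02800994249669686 [0.17772375 0.01257504 0.00042365]
peg tool [-0.0178  0.0855 -0.0018] want y .085
((320.9488525390625, 107.29225158691406), (72.20478057861328, 76.40604400634766), 178.2937774658203) [0.43430455 0.13293606 0.24386502] [-0.02364784  0.08045382  0.0008462 ]
```

Request:
arm_command:
  series:
    - {"dp": [0.05,0.01,-0.01],"angular": [0,0,0],"gripper": 20}
    - {"dp": [0.05,0,0],"angular": [0,0,0],"gripper": 20}
    - {"dp": [0.04,0,0],"angular": [0,0,0],"gripper": 20}
    - {"dp": [0.02,0,0],"angular": [0,0,0],"gripper": 20}
    - {"dp": [0,0,0],"angular": [0,0,0],"gripper": 20}
    - {"dp": [0,0,0],"angular": [0,0,0],"gripper": 20}
    - {"dp": [0,0,0],"angular": [0,0,0],"gripper": 20}
    - {"dp": [0,0,0],"angular": [0,0,0],"gripper": 20}
  grip_force: 40

```text
clock: 12.7
position: [0.4929, 0.0799, 0.2008]
ee_rot: [0.644, -0.299, 0.637, 0.299]
contact_force: [-0.1, 0.4, -0.6]
width: 0.0278
```

```bash
python3 - <<'E'
from h import *
s=get_state();r=rot(s['ee_rot']);t=s['position'];print(t,s['contact_force'],s['width'])
print('peg tool',r.inv().apply(np.array([.4288,.1342,.238])-t).round(4))
shot('side','s5.png');shot('wrist','w8.png')
a=cv2.imread('pics/s5.png')[120:330,300:580];b=cv2.imread('pics/w8.png')
cv2.imwrite('pics/c6.png',np.hstack([cv2.resize(a,(400,300)),cv2.resize(b,(400,300))]))
E
```

```text
[0.49288073 0.07994749 0.20080516] [-0.0549087   0.39979791 -0.60179698] 0.027766797788707786
peg tool [-0.0375  0.0838  0.0007]
```

View pics/c6.png

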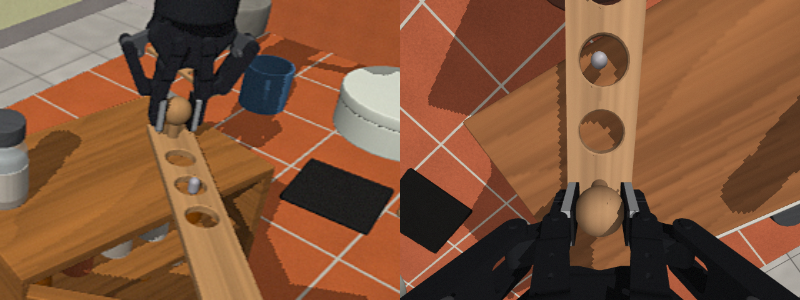

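The peg stands up through the middle hole (side crop (193,185), wrist crop (598,60)), near its centre. I release, then go straight up.

Request:
arm_command:
  series:
    - {"dp": [0.012,0,0],"angular": [0,0,0],"gripper": 28}
    - {"dp": [0,0,0],"angular": [0,0,0],"gripper": 50}
    - {"dp": [0,0,0],"angular": [0,0,0],"gripper": 70}
    - {"dp": [0,0,0],"angular": [0,0,0],"gripper": 70}
    - {"dp": [0,0,0],"angular": [0,0,0],"gripper": 70}
    - {"dp": [0,0,0],"angular": [0,0,0],"gripper": 70}
    - {"dp": [-0.15,0,0],"angular": [0,0,0],"gripper": 70}
    - {"dp": [-0.2,0,0],"angular": [0,0,0],"gripper": 70}

```text
clock: 13.8
position: [0.4912, 0.0793, 0.2402]
ee_rot: [0.643, -0.299, 0.639, 0.299]
contact_force: [0.1, -0.0, -0.5]
width: 0.07
```

Request:
arm_command:
  series:
    - {"dp": [-0.3,0,0],"angular": [0,0,0],"gripper": 70}
    - {"dp": [-0.3,0,0],"angular": [0,0,0],"gripper": 70}
    - {"dp": [0,0,0],"angular": [0,0,0],"gripper": 70}
    - {"dp": [0,0,0],"angular": [0,0,0],"gripper": 70}
    - {"dp": [0,0,0],"angular": [0,0,0],"gripper": 70}
    - {"dp": [0,0,0],"angular": [0,0,0],"gripper": 70}
    - {"dp": [0,0,0],"angular": [0,0,0],"gripper": 70}
    - {"dp": [0,0,0],"angular": [0,0,0],"gripper": 70}

```text
clock: 14.8
position: [0.4897, 0.0791, 0.3119]
ee_rot: [0.641, -0.298, 0.64, 0.3]
contact_force: [0.3, 0.3, -0.7]
width: 0.0699
```

```bash
python3 - <<'E'
from h import *
s=get_state();print(s['clock'],s['position'],s['contact_force'],s['width'])
shot('side','s6.png');shot('wrist','w9.png')
P=world('w9');K=0
m=((P[...,2]>.2265)&(P[...,2]<.245)).astype(np.uint8)
c,h=cv2.findContours(m,cv2.RETR_CCOMP,cv2.CHAIN_APPROX_NONE)
for q,hh in zip(c,h[0]):
    if 50<len(q)<600 and hh[3]>=0:
        e=cv2.fitEllipse(q);print(np.round(e[0],1),np.round(e[1],1),onz('w9',*e[0],.23).round(4))
# flatness
p=P[(P[...,2]>.22)&(P[...,2]<.26)&(m>0)];p=p[abs((p[:,:2]-[.4288,.1342])@[.626,.78])<.022]
A=np.c_[p[:,:2],np.ones(len(p))];co=np.linalg.lstsq(A,p[:,2],rcond=None)[0];print('slope',co[:2],'z at peg',co@[.4288,.1342,1])
a=cv2.imread('pics/s6.png')[120:360,240:560];b=cv2.imread('pics/w9.png')
cv2.imwrite('pics/c7.png',np.hstack([cv2.resize(a,(400,300)),cv2.resize(b,(400,300))]))
E
```

```text
14.8 [0.48965109 0.07905284 0.3119483 ] [ 0.28728838  0.25733162 -0.72091874] 0.069908202133652
[324.  174.6] [42.7 43. ] [0.4633 0.1063 0.23  ]
[326.3 107.6] [45.2 47.8] [0.4301 0.1359 0.23  ]
[329.   32.5] [47.9 53.1] [0.3968 0.1654 0.23  ]
slope [-0.00222543  0.00263859] z at peg 0.22943720420723265
```

View pics/c7.png

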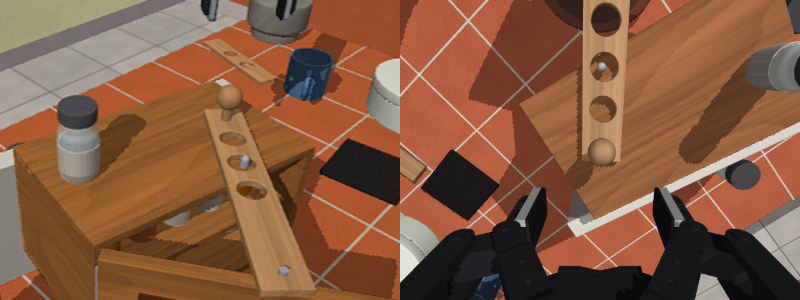

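The stay lies flat (slope under 0.004) with its middle hole at (0.430, 0.136). That is about 2 mm from the peg at (0.429, 0.134). The jar stands upright and the gripper is clear, so I hand in.

```bash
python3 -c "from rig import *; print(sign_off())"
```

```text
the job is handed in; nothing more can be done
None
```

The stay is off its door-side hole and now lies flat on the roof with the peg up through its middle hole. I gripped the ball knob, lifted it about 60 mm, moved it about 45 mm towards the door, lowered it, let go and backed straight up. I then handed the job in at about 15 s of the 38 s allowed; the hand-in gives no verdict.

**Last checks:** the middle hole is about 2 mm from the peg, the stay's slope is under 0.004 rad, and its top face at the peg is at z ≈ 0.229. The jar is upright and the gripper is well above everything.

**Disagreement:** the reported TCP was about 45 mm ahead of the fingertips seen in the side and wrist depth pictures. Because of this the first grasp closed on air above the knob, touching nothing. I trusted the pictures, went 45 mm lower, and the second grasp held.

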